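# Fill the gap in the bread display

## Task

Lift the caddy of round rolls by its grip bar straight out of the green trays it is nested in, and put it in the one empty bay of the sloping display rack, lying flat on the slope and resting down against the front lip like its neighbours. Set it down gently, keeping hold until it rests on the slope, then let go; leave the two caddies already on show, both piles of green trays and the jam jar where they are.

Things in the scene. Friction and masses are not known exactly. Their poses are not given: they have to be found in the camera images.
- caddy: Loose wooden caddy of 6 rolls, 0.3-0.55 kg: box 150 mm long (x), 98 wide (y), walls 38 high; a gable 36 wide, 98 high at each end. Between them over the middle a grip bar along x: 14 thick (y), 138 long, 78 to 98 above the underside; rolls below 48. Origin: centre of underside, z up. Starts upright in the upper green tray, its x along the tray's within 5 degrees; balanced under the bar.
- shown_a: A wooden caddy exactly like caddy in size and frame, holding two small block loaves; it already rests in one of the bays, tilted with the deck.
- shown_b: A wooden caddy exactly like caddy in size and frame, holding two dark bread sticks; it already rests in another bay. Which bays are taken varies: the bay with neither shown_a nor shown_b is the empty one.
- deck: Sloping top of the rack, wood, 190 x 364 mm, inclined 25 degrees. Origin: centre of its upper surface. x up the slope, y across to the left, z square out of it. Three bays centred at y = -116, 0, +116 mm, each 108 wide between strips 8 thick, 20 high, along x. Front lip at the low end: 22 high, inner face at x = -85 mm, so a caddy resting against it has its origin at x = -10 mm.
- rack: Fixed wooden display rack that carries the deck; origin on the table under the deck's origin, which is 72 mm higher. Low edge towards the robot (-x), turned up to 9 degrees. Its rear edge is about 130 mm high; a blank dark slate hangs there behind the empty bay.
- trays: Pile of two shallow green plastic trays, 98 mm high in all, one loose body of 0.9 kg that holds the caddy. Upper tray outside 206 mm (x) by 152 mm (y), wall 6 mm, its floor 54 mm and its rim 98 mm above the origin (centre of the underside, on the table). Stands to the left or to the right of the rack.
- boule_trays: An identical pile of green trays that holds one big round loaf, 124 mm across, top 116 mm above the table; origin at the centre of the underside. Stands on the other side of the rack. Bystander.
- jar: Jam jar, 62 mm across, 85 mm high, standing between robot and rack; origin at the centre of the underside. Bystander.
There are look-alikes about, which are no part of the job. What is shaped like the caddy but pink or white is not meant.

How it is judged:
On the way, in this order (a step that is already met when the one before it is completed fails the run):
1. the caddy is lifted clear of the green trays (z of caddy in the frame of trays above 0.105 m and contact force between caddy and trays below 0.1 N and contact force between the fingers and caddy above 1 N), for 0.2 s.
2. still held, the caddy rests on the slope in the bay (contact force between caddy and deck above 0.3 N and contact force between the fingers and caddy above 1 N and z of caddy in the frame of deck below 0.01 m and angle between the z axis of caddy and the z axis of deck, either way round below 0.12 rad), for 0.1 s.
At the end, for the whole second after the job is handed in: Caddy released, at rest in the bay that was empty: flat on the deck (0.06 rad, 6 mm), along the slope (0.10 rad, either way round), within 12 mm of the bay centre and about 12 mm of the lip. Moved: shown caddies under 15 mm, its trays under 30 mm, other trays and jar under 20 mm (x of caddy in the frame of deck between -0.02 and 0.002 m and z of caddy in the frame of deck between -0.004 and 0.006 m and angle between the z axis of caddy and the z axis of deck, either way round below 0.06 rad and angle between the x axis of caddy and the x axis of deck, either way round below 0.1 rad and (y of caddy in the frame of deck between -0.128 and -0.104 m or y of caddy in the frame of deck between -0.012 and 0.012 m or y of caddy in the frame of deck between 0.104 and 0.128 m) and linear speed of caddy below 0.02 m/s and distance of each of shown_a, shown_b from where it was at the start of the episode below 0.015 m and distance of trays from where it was at the start of the episode below 0.03 m and distance of each of boule_trays, jar from where it was at the start of the episode below 0.02 m); the robot touches nothing.
It fails at once if the caddy is let go in mid-air (contact force between the fingers and caddy below 0.05 N and contact force between caddy and deck below 0.05 N and contact force between caddy and trays below 0.05 N and z of caddy in the frame of trays above 0.08 m and z of caddy in the frame of deck above 0.012 m).
It fails at once if the caddy is dropped or slammed onto the rack (over 60 N) (contact force between caddy and deck above 60 N).
It fails at once if a caddy on show is displaced by more than 25 mm (distance of any of shown_a, shown_b from where it was at the start of the episode above 0.025 m).
It fails at once if the green trays are dragged along or lifted (moved over 40 mm) (distance of trays from where it was at the start of the episode above 0.04 m).
It fails at once if the jar or the other trays are pushed over 30 mm (distance of any of jar, boule_trays from where it was at the start of the episode above 0.03 m).
It also fails if it takes over 45 s, if anything falls off the work surface, if the arm or the gripper's body presses on something with over 40 N, if the wrist force passes 120 N, or if a joint passes its speed limit or range.

## Robot

A 7-joint arm with a two-finger parallel gripper is mounted at the origin on the work surface. World frame = base frame: x ahead of the robot, y to its left, z up, the work surface at z = 0. Lengths are in m, angles in rad, forces in N, time in s.
With the tool pointing down it reaches from about 0.4 to 0.85 m from the base axis. Payload 10.4 kg.
Tool frame: the origin (TCP) lies midway between the tips of the shut fingers; the grasp point (between the pads) lies 19 mm behind it; z points along the fingers, x is the direction in which the jaws open and shut, and the axes are right-handed (so a half turn about z gives the same grasp; the last joint's range is limited). The gripper opens to 85 mm and grips with 20 to 120 N. Pads are 22 mm wide; open, the fingers measure 114 mm over their backs; the gripper's body (76 mm by 85 mm) begins 54 mm behind the grasp point. The pads swing forward as they close: fully open they stand 13 mm farther back than shut.
Start: joints at [1.252, 0.332, -0.065, 1.46, 0.022, 1.35, -0.088], TCP at [0.182, -0.598, 0.231] pointing down, gripper open.
Joint ranges: [-2.6, 2.6], [-0.5, 2.12], [-1.47, 1.34], [0.16, 2.42], [-1.27, 4.41], [0.06, 2.06], [-2.6, 2.6]. Speed limits (rad/s): [2.22, 2.22, 2.79, 2.79, 3.14, 3.14, 3.14].

## Interface

Orientations are given as a unit quaternion [x, y, z, w].
In Python, from workcell import manip, cams gives the robot as it stands.
- The arm moves only by the tool move_arm, never from a script. Its argument "moves" is a list of rows, each a list of 7 numbers: the turn, a rotation vector about the tool's x, y, z in degrees, then the shift along the tool's x, y, z in m, then the finger opening in m, from 0 to 0.0854. A call has 1 to 10 rows; each row is the pose to reach, as a shift and turn from the pose commanded when the call began, along the tool's axes at that moment; what a row does not reach only later rows make up. A row lasts 1/10 s, in which the tool goes at most 50 mm and 8.59 degrees, less where a joint would pass 70% of its speed; a pose out of reach is approached as far as the arm can. A call with a gripper value outside its range is refused whole. The fingers move at their own pace and stop on an object; "grip_force" is the grip in N (left out, the last holds). Time passes only in rows, so rows that repeat a pose let the fingers close. It gives the time, the measured TCP pose, the force and the opening at its end, in the units of the state.
- manip.get_obs(): the state, without advancing time (a new reading comes with each control period).
- cams.camera(name): name is "side" or "top"; returns the picture (480x640x3 uint8, red, green, blue); there is no depth.
- cams.camera_params(name): a dict with "fx", "fy", "cx", "cy" (pixels), "xyz" and "rotation" of the camera in the world. Camera axes: x right, y up, looking along -z (the intrinsics and any distortion apply to the point x, -y, -z); pixel columns grow to the right and rows downward; lengths in m; the calibration is good to about 2 mm. A picture is of the moment at which its call begins. camera_params takes no time and is no camera call.
- manip.hand_in(): hands the job in, once; it reports no verdict.
The state is a dict: "clock": time; "joint_pos": joint angles; "joint_velocities": joint speeds; "tau": joint torques, N m; "position": TCP position; "ee_rot": TCP orientation; "ft_force": force on the tool from outside, world axes, zero at the start; "torque": the same for the moment, N m; "grip_width": opening from 0.0 (shut) to 1.0 (fully open).
Only numpy, scipy, OpenCV 4.12 (cv2) and the standard library are available. Lean on these libraries where they do the work, as an engineer would, in place of code of your own. Each camera call takes 0.05 s, during which the arm holds its last target. There are 200 camera calls.

## Working session

There is one attempt and no reset: what is moved stays moved. The work goes in short steps, Python scripts to look and compute and a tool call to move; the robot and the scene stay as the last step left them, time stands still between calls to the robot, and variables do not carry over. Pictures are saved under pics/ and viewed, about 8 in all and at most 12, crops included, and the job is handed in when it is done.

Besides the shell and the picture viewer there is one more tool, called after "Emit:" as name(argument=value, ...) on one line, values as JSON. move_arm: Moves the arm, as the interface text tells. Its arguments: {"type":"object","properties":{"moves":{"type":"array","items":{"type":"array","items":{"type":"number"}}},"grip_force":{"type":"number"}},"required":["moves"]}

```bash
mkdir -p pics; python3 - <<'E'
from workcell import manip, cams
import cv2
for n in("top","side"):
    im=cams.camera(n); cv2.imwrite(f"pics/{n}0.png",im[:,:,::-1]); print(n,cams.camera_params(n))
print(manip.get_obs())
E
```

```text
top {'fx': 459.64457899321854, 'fy': 459.64457899321854, 'cx': 315.6339515345218, 'cy': 238.82067018856523, 'xyz': array([0.3291078 , 0.11075749, 1.15778902]), 'rotation': array([-0.04747588,  0.04715837,  0.7073745 , -0.7036643 ])}
side {'fx': 528.5052257541398, 'fy': 528.5052257541398, 'cx': 318.5040007119235, 'cy': 245.86855231568805, 'xyz': array([-0.2285095 ,  0.88578588,  0.80077666]), 'rotation': array([-0.1608521 ,  0.43502118,  0.82410539, -0.32516686])}
{'clock': 0.1, 'joint_pos': array([ 1.25240205,  0.33281222, -0.06469488,  1.4608439 ,  0.02157386,
        1.34989319, -0.08847294]), 'joint_velocities': array([-1.32348451e-03, -7.85489442e-04, -2.77865910e-05, -2.97562491e-03,
        2.90463025e-05,  8.34575202e-04, -1.10978530e-03]), 'tau': array([ 1.44730508e-03, -6.26749563e+01,  4.93234210e-02, -3.92428529e+01,
        1.63214200e-02,  6.99683427e-03, -1.87677458e-06]), 'position': array([ 0.18209445, -0.59754138,  0.23059966]), 'ee_rot': array([ 8.03596006e-01, -5.95174815e-01, -5.16811286e-04, -3.62597797e-04]), 'ft_force': array([ 0.09416399, -0.10927144, -0.46080586]), 'torque': array([-0.02326506, -0.00135668, -0.02704237]), 'grip_width': 0.9967341452921582}
```

View pics/top0.png

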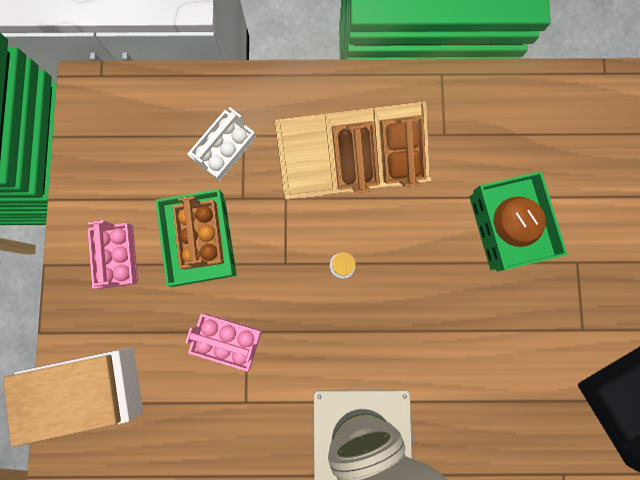

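View pics/side0.png

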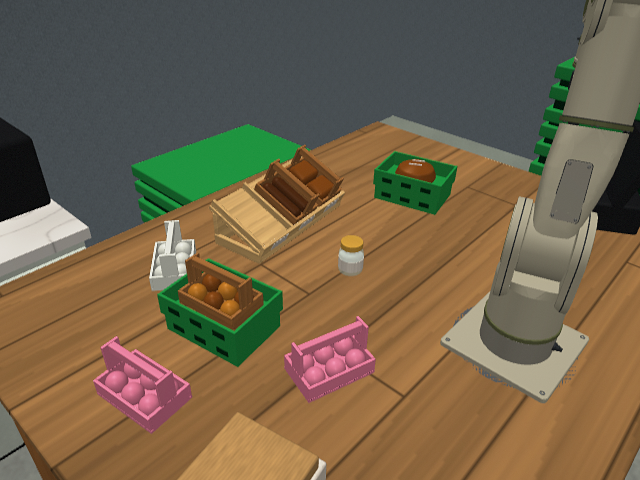

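The top view shows the caddy in the green trays at about (197,235). The rack is at (355,150) with the left bay (310,155) empty, and the jar is at (343,265). The side view agrees, with the white look-alike next to the rack.

```bash
cat > h.py <<'E'
import numpy as np, cv2
from scipy.spatial.transform import Rotation as R
from workcell import manip, cams
def ray(n,u,v):
    p=cams.camera_params(n)
    d=R.from_quat(p['rotation']).apply([(u-p['cx'])/p['fx'],-(v-p['cy'])/p['fy'],-1]); return p['xyz'],d
def at(n,u,v,z):
    o,d=ray(n,u,v); return o+d*(z-o[2])/d[2]
def proj(n,P):
    p=cams.camera_params(n); q=R.from_quat(p['rotation']).inv().apply(np.asarray(P)-p['xyz'])
    return np.array([p['cx']-p['fx']*q[...,0]/q[...,2],p['cy']+p['fy']*q[...,1]/q[...,2]]).T
E
python3 - <<'E'
from h import *
im=cv2.imread('pics/top0.png')
hsv=cv2.cvtColor(im,cv2.COLOR_BGR2HSV)
g=cv2.inRange(hsv,(50,100,40),(75,255,255)); g[:150]=0; g[:,:100]=0
for c in cv2.findContours(g,cv2.RETR_EXTERNAL,2)[0]:
    if cv2.contourArea(c)>500:
        r=cv2.minAreaRect(c); b=cv2.boxPoints(r); print(r)
        P=np.array([at('top',u,v,.098)[:2] for u,v in b]); print(P.round(3),P.mean(0).round(3))
c=cv2.resize(im[95:295,150:440],None,fx=2.75,fy=2.75,interpolation=cv2.INTER_CUBIC)
cv2.imwrite('pics/crop.png',c)
E
```

```text
((194.47805786132812, 237.42724609375), (89.27658081054688, 70.62177276611328), 81.34745788574219)
[[0.569 0.494]
 [0.594 0.33 ]
 [0.386 0.294]
 [0.362 0.454]] [0.478 0.393]
((517.0745239257812, 221.3682098388672), (89.92835235595703, 78.41967010498047), 74.47589111328125)
[[ 0.59  -0.248]
 [ 0.64  -0.43 ]
 [ 0.433 -0.471]
 [ 0.385 -0.293]] [ 0.512 -0.36 ]
```

View pics/crop.png

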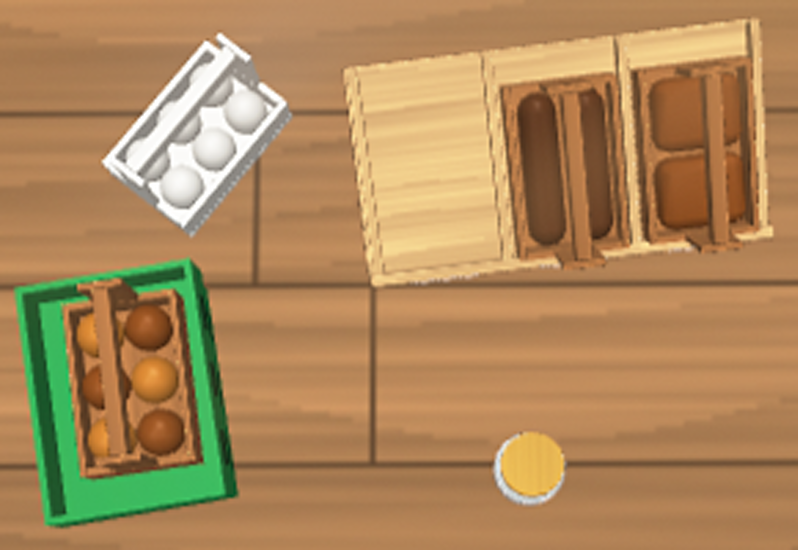

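```bash
cat >> h.py <<'E'
def cp(n,x,y,z): return at(n,150+(x+.5)/2.75-.5,95+(y+.5)/2.75-.5,z)
E
python3 - <<'E'
from h import *
a=cp('top',119,455,.152);b=cp('top',102,300,.152)
d=b-a;print('bar',a.round(3),b.round(3),((a+b)/2).round(4),np.hypot(*d[:2]),np.degrees(np.arctan2(d[1],d[0])))
print('bar ends proj side',proj('side',[a,b]))
s,c=np.sin(np.radians(25)),np.cos(np.radians(25))
D=lambda x,y,z:np.array([x*c-z*s,y,.072+x*s+z*c])
pts=[((346,68),(95,182,20)),((372,284),(-95,182,22)),((772,235),(-95,-182,22)),((757,20),(95,-182,20)),((487,52),(95,58,20)),((617,38),(95,-58,20))]
A=[];B=[]
for (u,v),m in pts:
    q=D(*(np.array(m)/1e3)); w=cp('top',u,v,q[2]); A.append(q[:2]);B.append(w[:2])
A=np.array(A);B=np.array(B)
a0,b0=A.mean(0),B.mean(0);H=(A-a0).T@(B-b0);yaw=np.arctan2(H[0,1]-H[1,0],H[0,0]+H[1,1])
Rm=np.array([[np.cos(yaw),-np.sin(yaw)],[np.sin(yaw),np.cos(yaw)]]);t=b0-Rm@a0
print('rack',t,np.degrees(yaw));print(((A@Rm.T+t-B)*1e3).round(1))
W=lambda x,y,z:(lambda q:np.r_[Rm@q[:2]+t,q[2]])(D(x,y,z))
for n,y,(e1,e2) in (('b',0,((570,85),(582,258))),('a',-.116,((710,75),(718,240)))):
  for e,x in((e1,.059),(e2,-.079)):
    q=W(x,y,.098);w=cp('top',*e,q[2]);print(n,((w-q)*1e3).round(1))
im=cv2.imread('pics/side0.png').copy()
L=[W(x,y,z) for y in(.062,.170) for x in(-.085,.095) for z in (0,)]
for p in proj('side',np.array(L+[W(-.079,0,.098),W(.059,0,.098),a,b])): cv2.circle(im,tuple((p).round().astype(int)),2,(255,0,255),-1)
cv2.imwrite('pics/side1.png',cv2.resize(im[130:370,140:370],None,fx=2.5,fy=2.5,interpolation=cv2.INTER_CUBIC))
print('target caddy origin',W(-.01,.116,0))
E
```

```text
bar [0.419 0.38  0.152] [0.545 0.398 0.152] [0.482  0.3892 0.152 ] 0.1274388238187758 7.954597596171243
bar ends proj side [[243.42241266 281.36106073]
 [196.67427361 258.78151575]]
rack [0.69377639 0.01818772] 6.84608663413743
[[-0.5  4.9]
 [-2.5  1.8]
 [-2.1 -0.5]
 [ 1.9 -5.6]
 [ 0.7  1.8]
 [ 2.6 -2.4]]
b [ 6.  -1.3 -0. ]
b [2.4 0.7 0. ]
a [-0.1  1.3 -0. ]
a [3.3 1.8 0. ]
target caddy origin [0.67095043 0.13228029 0.06777382]
```

View pics/side1.png

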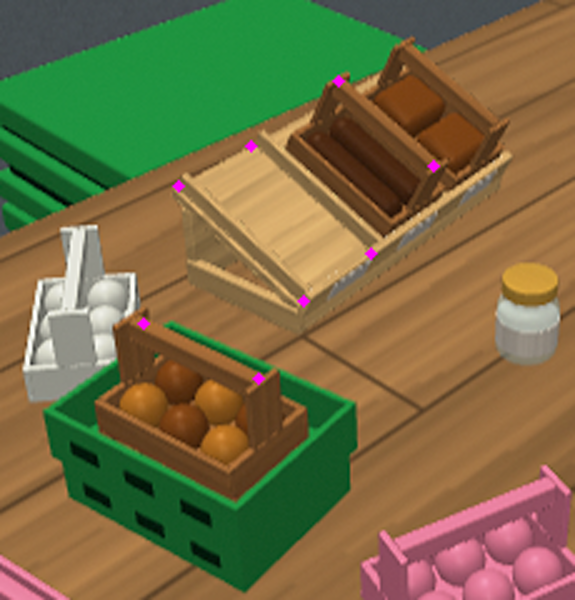

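Both views agree to within a few mm. I'll write a planning helper and start moving.

```bash
cat >> h.py <<'E'
YAW=np.radians(6.85)
def down(jaw):  # tool pointing down, jaw direction (deg)
    j=np.radians(jaw); x=np.array([np.cos(j),np.sin(j),0]); z=np.array([0,0,-1.]); return R.from_matrix(np.c_[x,np.cross(z,x),z])
def plan(*goals):
    o=manip.get_obs(); r0=R.from_quat(o['ee_rot'])
    print('t',o['clock'],o['position'].round(4),'F',o['ft_force'].round(1),'grip',round(o['grip_width'],3),'j',o['joint_pos'].round(2))
    for p,r in goals: print((r0.inv()*r).as_rotvec(degrees=True).round(2),r0.inv().apply(np.asarray(p)-o['position']).round(4))
E
python3 -c "
from h import *
plan(([.45,-.2,.30],down(10)),([.482,.389,.26],down(98)))"
```

```text
t 0.1 [ 0.1821 -0.5975  0.2306] F [ 0.1 -0.1 -0.5] grip 0.997 j [ 1.25  0.33 -0.06  1.46  0.02  1.35 -0.09]
[-5.000e-02  6.000e-02 -8.305e+01] [-0.3023 -0.3722 -0.069 ]
[-1.1000e-01  1.0000e-02 -1.7105e+02] [-0.8563 -0.5745 -0.0283]
```

Emit:
move_arm(moves=[[0,0,-8,-0.03,-0.037,-0.007,0.0854],[0,0,-16,-0.06,-0.074,-0.014,0.0854],[0,0,-24,-0.09,-0.111,-0.021,0.0854],[0,0,-32,-0.12,-0.148,-0.028,0.0854],[0,0,-40,-0.15,-0.185,-0.035,0.0854],[0,0,-48,-0.18,-0.222,-0.042,0.0854],[0,0,-56,-0.21,-0.26,-0.049,0.0854],[0,0,-64,-0.24,-0.297,-0.056,0.0854],[0,0,-72,-0.27,-0.334,-0.063,0.0854],[0,0,-80,-0.3,-0.37,-0.069,0.0854]], grip_force=90)

```text
clock: 1.1
position: [0.4494, -0.2012, 0.3006]
ee_rot: [0.998, 0.063, 0.0, 0.0]
ft_force: [1.0, 0.2, 0.2]
grip_width: 1.003
```

```bash
python3 -c "
from h import *
plan(([.50,.1,.29],down(50)),([.482,.389,.24],down(98)))"
```

```text
t 1.1 [ 0.4494 -0.2012  0.3006] F [1.  0.2 0.2] grip 1.003 j [ 0.85  0.04 -0.53  1.67  0.02  1.44  0.44]
[ 2.000e-02  0.000e+00 -4.272e+01] [ 0.0884 -0.2923  0.0105]
[ 2.000e-02  1.000e-02 -9.072e+01] [ 0.1071 -0.5813  0.0604]
```

Emit:
move_arm(moves=[[0,0,-7,0.015,-0.05,0.002,0.0854],[0,0,-14,0.03,-0.1,0.004,0.0854],[0,0,-21,0.045,-0.15,0.006,0.0854],[0,0,-28,0.06,-0.2,0.008,0.0854],[0,0,-36,0.075,-0.245,0.009,0.0854],[0,0,-43,0.088,-0.29,0.01,0.0854],[0,0,-51,0.09,-0.335,0.018,0.0854],[0,0,-59,0.093,-0.38,0.026,0.0854],[0,0,-67,0.096,-0.425,0.034,0.0854],[0,0,-75,0.1,-0.47,0.042,0.0854]])

```text
clock: 2.1
position: [0.4907, 0.2771, 0.2579]
ee_rot: [0.753, 0.658, -0.0, 0.0]
ft_force: [1.2, -0.4, -0.0]
grip_width: 0.999
```

```bash
python3 -c "
from h import *
plan(([.482,.389,.22],down(98)),([.482,.389,.123],down(98)))"
```

```text
t 2.1 [0.4907 0.2771 0.2579] F [ 1.2 -0.4 -0. ] grip 0.999 j [ 0.21  0.33 -0.99  1.55  0.28  1.42  0.64]
[ 1.000e-02  2.000e-02 -1.576e+01] [ 0.1097 -0.0238  0.0378]
[ 1.000e-02  2.000e-02 -1.576e+01] [ 0.1098 -0.0238  0.1348]
```

Emit:
move_arm(moves=[[0,0,-5,0.04,-0.008,0.01,0.0854],[0,0,-10,0.08,-0.016,0.025,0.0854],[0,0,-15.8,0.11,-0.024,0.045,0.0854],[0,0,-15.8,0.11,-0.024,0.06,0.0854],[0,0,-15.8,0.11,-0.024,0.06,0.0854]])

```text
clock: 2.6
position: [0.4816, 0.3874, 0.1956]
ee_rot: [0.657, 0.754, -0.002, -0.001]
ft_force: [-0.2, 0.2, -0.4]
grip_width: 0.999
```

```bash
python3 - <<'E'
from h import *
plan(([.482,.389,.123],down(98)))
t=cv2.cvtColor(cams.camera('top'),4)[150:320,120:290]; s=cv2.cvtColor(cams.camera('side'),4)[200:370,140:310]
cv2.imwrite('pics/pre.png',cv2.resize(np.hstack([t,s]),None,fx=2.35,fy=2.35,interpolation=cv2.INTER_CUBIC))
E
```

```text
t 2.6 [0.4816 0.3874 0.1956] F [-0.2  0.2 -0.4] grip 0.999 j [-0.03  0.53 -1.    1.49  0.44  1.38  0.66]
[-0.22  0.11 -0.2 ] [0.0016 0.0009 0.0726]
```

View pics/pre.png

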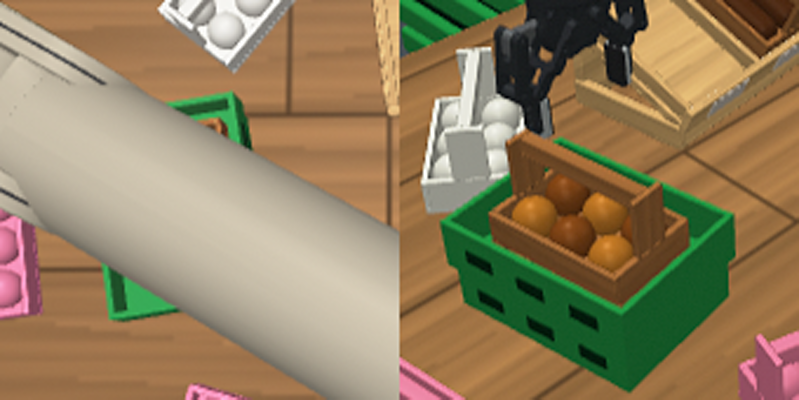

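The side view shows the fingers at about (540,115) and (620,70) in the crop, on either side of the bar at (585,170). I'll descend, close and lift a little.

Emit:
move_arm(moves=[[0,0,0,0.001,0.001,0.025,0.0854],[0,0,0,0.001,0.001,0.05,0.0854],[0,0,0,0.001,0.001,0.072,0.0854],[0,0,0,0.001,0.001,0.072,0.0854],[0,0,0,0.001,0.001,0.072,0.04],[0,0,0,0.001,0.001,0.072,0.02],[0,0,0,0.001,0.001,0.072,0.0],[0,0,0,0.001,0.001,0.072,0.0],[0,0,0,0.001,0.001,0.072,0.0],[0,0,0,0.001,0.001,0.072,0.0]], grip_force=80)

```text
clock: 3.7
position: [0.4838, 0.389, 0.1267]
ee_rot: [0.658, 0.753, 0.0, 0.0]
ft_force: [-1.8, -2.7, 4.0]
grip_width: 0.148
```

Emit:
move_arm(moves=[[0,0,0,0,0,-0.008,0],[0,0,0,0,0,-0.02,0],[0,0,0,0,0,-0.035,0],[0,0,0,0,0,-0.055,0],[0,0,0,0,0,-0.075,0],[0,0,0,0,0,-0.1,0],[0,0,0,0,0,-0.12,0],[0,0,0,0,0,-0.12,0],[0,0,0,0,0,-0.12,0],[0,0,0,0,0,-0.12,0]])

```text
clock: 4.7
position: [0.4833, 0.3885, 0.2451]
ee_rot: [0.658, 0.753, -0.001, -0.0]
ft_force: [-1.2, -0.5, -4.5]
grip_width: 0.146
```

```bash
cat >> h.py <<'E'
S,C=np.sin(np.radians(25)),np.cos(np.radians(25))
DR=R.from_euler('z',YAW)*R.from_euler('y',-np.radians(25)); DO=np.array([.6938,.0182,.072])
def dk(x,y,z): return DO+DR.apply([x,y,z])
def tilt(a=25):  # tool along -deck normal, jaw along deck +y
    r=R.from_euler('z',YAW)*R.from_euler('y',-np.radians(a)); m=r.as_matrix(); return R.from_matrix(np.c_[m[:,1],m[:,0],-m[:,2]])
E
python3 - <<'E'
from h import *
print(DR.apply([0,0,1]),DR.apply([1,0,0]))
plan((dk(-.006,.116,.088-.019+.08)+[0,0,.05],tilt()),(dk(-.006,.116,.069+.04),tilt()))
cv2.imwrite('pics/lift.png',cv2.cvtColor(cams.camera('side'),4)[40:400,100:500])
E
```

```text
[-0.41960153 -0.05040587  0.90630779] [0.89983838 0.10809574 0.42261826]
t 4.7 [0.4833 0.3885 0.2451] F [-1.2 -0.5 -4.5] grip 0.146 j [-0.03  0.5  -1.01  1.41  0.42  1.46  0.68]
[-25.07  -0.14   0.9 ] [-0.2783  0.092  -0.0092]
[-25.07  -0.14   0.9 ] [-0.2785  0.1091  0.077 ]
```

View pics/lift.png

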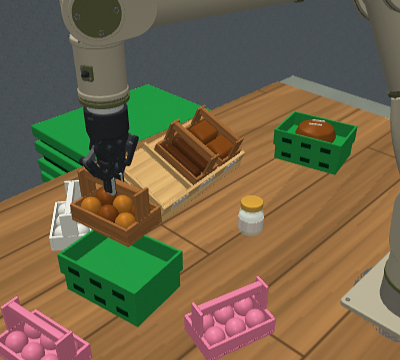

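The caddy is clear of the trays, level and held mid-bar. Now to a pose above the empty bay, tilting on the way.

Emit:
move_arm(moves=[[-2.5,0,0,-0.027,0.009,-0.01,0],[-5,0,0,-0.055,0.018,-0.02,0],[-7.5,0,0,-0.083,0.027,-0.02,0],[-10,0,0.3,-0.111,0.036,-0.02,0],[-12.5,0,0.4,-0.139,0.046,-0.02,0],[-15,0,0.5,-0.167,0.055,-0.02,0],[-17.5,0,0.6,-0.195,0.064,-0.02,0],[-20,0,0.7,-0.223,0.074,-0.015,0],[-22.5,0,0.8,-0.25,0.083,-0.01,0],[-25,0,0.9,-0.278,0.092,-0.01,0]])

```text
clock: 5.75
position: [0.6115, 0.1245, 0.2545]
ee_rot: [0.648, 0.73, 0.162, 0.142]
ft_force: [-0.2, -0.0, -3.6]
grip_width: 0.146
```

Emit:
move_arm(moves=[[0,0,0,0,0,0,0],[0,0,0,0,0,0,0]])

```text
clock: 5.95
position: [0.6116, 0.125, 0.2552]
ee_rot: [0.649, 0.73, 0.162, 0.142]
ft_force: [-0.1, 0.2, -2.8]
grip_width: 0.143
```

```bash
python3 - <<'E'
from h import *
plan((dk(-.006,.116,.0727+.04),tilt()),(dk(-.006,.116,.0727+.015),tilt()),(dk(-.006,.116,.0727),tilt()))
t=cv2.cvtColor(cams.camera('top'),4)[70:270,230:440]; s=cv2.cvtColor(cams.camera('side'),4)[90:290,150:360]
cv2.imwrite('pics/hov.png',cv2.resize(np.hstack([t,s]),None,fx=1.9,fy=1.9,interpolation=cv2.INTER_CUBIC))
E
```

```text
t 5.95 [0.6116 0.125  0.2552] F [-0.1  0.2 -2.8] grip 0.143 j [ 0.65  0.1  -1.01  1.8   0.23  0.87  1.24]
[-0.13 -0.14 -0.14] [-0.0001 -0.0208  0.0825]
[-0.13 -0.14 -0.14] [-0.0002 -0.0208  0.1075]
[-0.13 -0.14 -0.14] [-0.0002 -0.0207  0.1225]
```

View pics/hov.png

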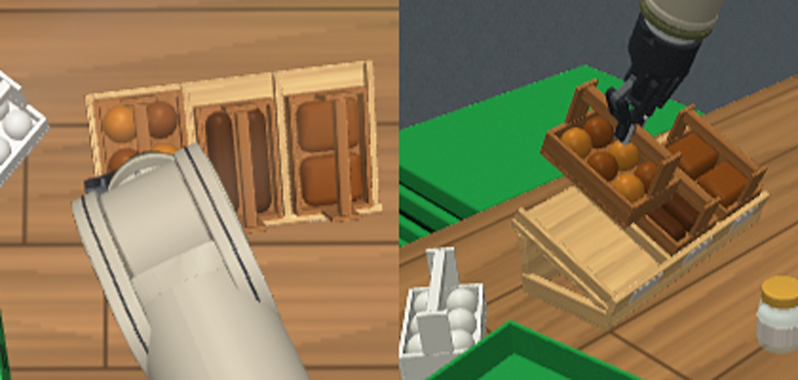

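The caddy is over the empty left bay and parallel to its neighbours. I'll go down to about 25 mm above the deck and check.

Emit:
move_arm(moves=[[0,0,0,0,-0.007,0.015,0],[0,0,0,0,-0.014,0.035,0],[0,0,0,0,-0.021,0.055,0],[0,0,0,0,-0.021,0.075,0],[0,0,0,0,-0.021,0.09,0],[0,0,0,0,-0.021,0.097,0],[0,0,0,0,-0.021,0.097,0]])

```text
clock: 6.75
position: [0.6335, 0.13, 0.1586]
ee_rot: [0.648, 0.731, 0.163, 0.141]
ft_force: [0.4, -0.0, -3.0]
grip_width: 0.151
```

```bash
python3 - <<'E'
from h import *
plan((dk(-.006,.116,.0727),tilt()))
# predicted caddy corners if held nominally, h=.025
Q=[dk(-.006+a,.116+b,.0255) for a in(-.075,.075) for b in(-.049,.049)]+[dk(-.006+a,.116,.0255+.098) for a in(-.069,.069)]
print(proj('side',np.array(Q)).round(1).tolist(), proj('top',np.array(Q)).round(1).tolist())
im=cv2.cvtColor(cams.camera('side'),4); 
k=4;crop=cv2.resize(im[150:270,190:350],None,fx=k,fy=k,interpolation=cv2.INTER_CUBIC)
for p in proj('side',np.array(Q)): cv2.circle(crop,tuple(((p-[190,150]+.5)*k).astype(int)),3,(255,0,255),-1)
t=cv2.cvtColor(cams.camera('top'),4); ct=cv2.resize(t[90:210,265:345],None,fx=k,fy=k,interpolation=cv2.INTER_CUBIC)[:, :160*1]
cv2.imwrite('pics/near.png',np.hstack([crop,ct]))
E
```

```text
t 6.75 [0.6335 0.13   0.1586] F [ 0.4 -0.  -3. ] grip 0.151 j [ 0.52  0.28 -0.93  1.87  0.48  0.72  1.04]
[-0.1  -0.27 -0.  ] [-0.0023 -0.0004  0.0254]
[[288.9, 225.2], [264.3, 242.2], [248.3, 188.3], [222.2, 203.1], [287.4, 206.8], [247.1, 170.5]] [[330.2, 187.9], [290.4, 192.8], [323.5, 125.3], [282.1, 130.3], [311.7, 196.3], [304.3, 133.5]]
```

View pics/near.png

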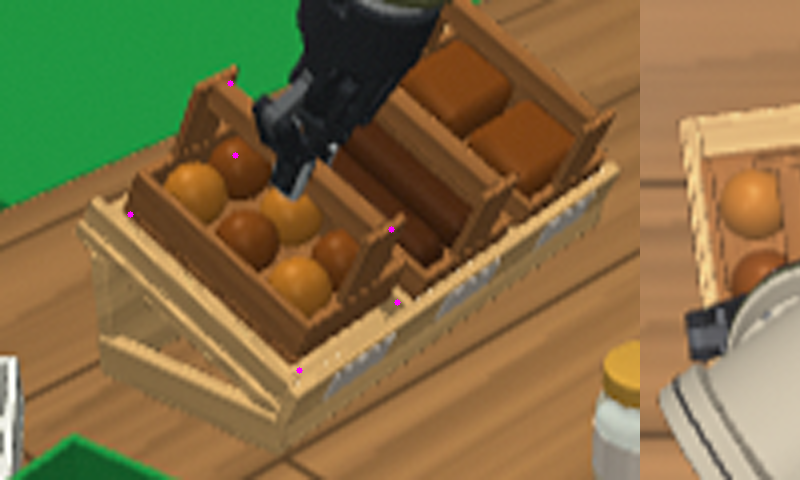

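The caddy is still just above the strips and inside the bay, within a few mm of the prediction. Lowering slowly while watching the force.

Emit:
move_arm(moves=[[0,0,0,-0.002,0,0.004,0],[0,0,0,-0.002,0,0.008,0],[0,0,0,-0.002,0,0.012,0],[0,0,0,-0.002,0,0.015,0],[0,0,0,-0.002,0,0.017,0],[0,0,0,-0.002,0,0.017,0]])

```text
clock: 7.45
position: [0.6413, 0.1279, 0.1437]
ee_rot: [0.648, 0.73, 0.163, 0.142]
ft_force: [-0.1, 0.3, -4.2]
grip_width: 0.147
```

Emit:
move_arm(moves=[[0,0,0,0,0,0.001,0],[0,0,0,0,0,0.002,0],[0,0,0,0,0,0.003,0],[0,0,0,0,0,0.004,0]])

```text
clock: 7.85
position: [0.6431, 0.128, 0.1405]
ee_rot: [0.648, 0.73, 0.163, 0.142]
ft_force: [0.8, -0.3, -4.9]
grip_width: 0.149
```

Emit:
move_arm(moves=[[0,0,0,0,0,0.001,0],[0,0,0,0,0,0.002,0],[0,0,0,0,0,0.003,0]])

```text
clock: 8.15
position: [0.6443, 0.1282, 0.1377]
ee_rot: [0.648, 0.73, 0.163, 0.142]
ft_force: [0.6, 0.5, -3.8]
grip_width: 0.151
```

Emit:
move_arm(moves=[[0,0,0,0,0,0.001,0],[0,0,0,0,0,0.002,0]])

```text
clock: 8.35
position: [0.6451, 0.1283, 0.1358]
ee_rot: [0.648, 0.73, 0.163, 0.142]
ft_force: [-2.7, -0.9, -1.0]
grip_width: 0.144
```

```bash
python3 - <<'E'
from h import *
plan((dk(-.006,.116,.0727),tilt()))
im=cv2.cvtColor(cams.camera('side'),4); 
k=4;crop=cv2.resize(im[150:270,190:350],None,fx=k,fy=k,interpolation=cv2.INTER_CUBIC)
cv2.imwrite('pics/near2.png',crop)
E
```

```text
t 8.35 [0.6451 0.1283 0.1358] F [-2.7 -0.9 -1. ] grip 0.144 j [ 0.48  0.33 -0.89  1.87  0.55  0.69  1.  ]
[-0.   -0.18 -0.05] [ 0.0009 -0.0011  0.    ]
```

View pics/near2.png

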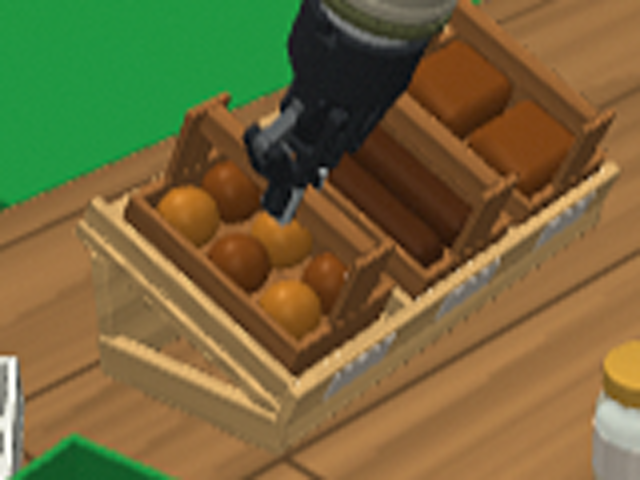

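Contact has started (about 4 N along the normal). I'll press 1 mm more, then slide gently down to the lip.

Emit:
move_arm(moves=[[0,0,0,0,0,0.001,0],[0,0,0,0,0,0.0015,0],[0,0,0,0,0,0.0015,0]])

```text
clock: 8.7
position: [0.6453, 0.1283, 0.1357]
ee_rot: [0.648, 0.73, 0.162, 0.143]
ft_force: [-20.7, -5.2, 18.6]
grip_width: 0.149
```

Emit:
move_arm(moves=[[0,0,0,0,-0.001,0,0],[0,0,0,0,-0.002,0,0],[0,0,0,0,-0.003,0,0]])

```text
clock: 9.0
position: [0.6449, 0.1283, 0.1356]
ee_rot: [0.648, 0.73, 0.165, 0.144]
ft_force: [0.9, -0.6, 6.3]
grip_width: 0.145
```

Emit:
move_arm(moves=[[0,0,0,0,-0.001,0,0],[0,0,0,0,-0.002,0,0]])

```text
clock: 9.2
position: [0.6431, 0.1284, 0.1348]
ee_rot: [0.648, 0.73, 0.165, 0.144]
ft_force: [0.2, -0.7, 5.9]
grip_width: 0.15
```

Emit:
move_arm(moves=[[0,0,0,0,-0.001,0,0],[0,0,0,0,-0.002,0,0],[0,0,0,0,-0.003,0,0]])

```text
clock: 9.5
position: [0.6405, 0.1282, 0.1335]
ee_rot: [0.648, 0.73, 0.165, 0.144]
ft_force: [0.6, 1.2, 5.5]
grip_width: 0.146
```

```bash
python3 - <<'E'
from h import *
plan((dk(-.010,.116,.0727),tilt()))
im=cv2.cvtColor(cams.camera('side'),4); 
k=4;crop=cv2.resize(im[150:270,190:350],None,fx=k,fy=k,interpolation=cv2.INTER_CUBIC)
cv2.imwrite('pics/near3.png',crop)
E
```

```text
t 9.5 [0.6405 0.1282 0.1335] F [0.6 1.2 5.5] grip 0.146 j [ 0.48  0.32 -0.9   1.88  0.55  0.68  0.99]
[ 0.28 -0.21 -0.04] [ 0.0004  0.0001 -0.0001]
```

View pics/near3.png

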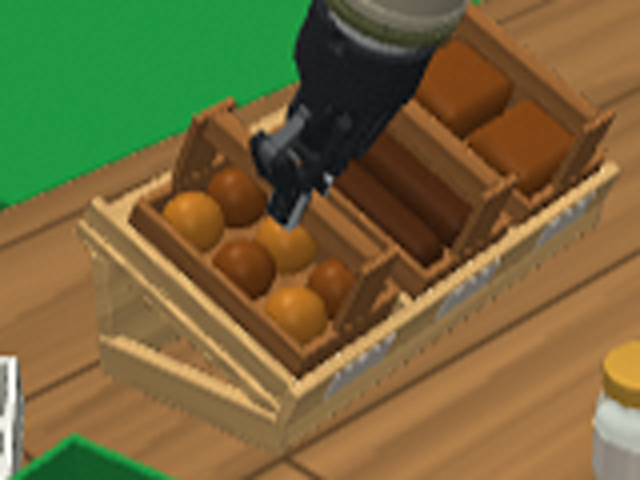

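Flat and sliding freely, but not on the lip yet. I'll go on.

Emit:
move_arm(moves=[[0,0,0,0,-0.001,0,0],[0,0,0,0,-0.002,0,0],[0,0,0,0,-0.003,0,0]])

```text
clock: 9.85
position: [0.6378, 0.1279, 0.1323]
ee_rot: [0.647, 0.73, 0.165, 0.144]
ft_force: [0.0, 0.4, 5.7]
grip_width: 0.15
```

Emit:
move_arm(moves=[[0,0,0,0,-0.001,0,0],[0,0,0,0,-0.002,0,0],[0,0,0,0,-0.003,0,0]])

```text
clock: 10.15
position: [0.6361, 0.1278, 0.1319]
ee_rot: [0.647, 0.73, 0.166, 0.144]
ft_force: [5.1, 0.5, 7.0]
grip_width: 0.14
```

The lip has been reached (+5 N up-slope). Releasing and backing off along the deck normal.

Emit:
move_arm(moves=[[0,0,0,0,0,0,0],[0,0,0,0,0,0,0.02],[0,0,0,0,0,0,0.05],[0,0,0,0,0,0,0.06],[0,0,0,0,0,0,0.06],[0,0,0,0,0,0,0.06],[0,0,0,0,0,-0.01,0.06],[0,0,0,0,0,-0.03,0.06],[0,0,0,0,0,-0.06,0.06],[0,0,0,0,0,-0.1,0.06]])

```text
clock: 11.15
position: [0.5901, 0.1217, 0.2193]
ee_rot: [0.648, 0.731, 0.163, 0.141]
ft_force: [0.5, -0.3, 1.4]
grip_width: 0.704
```

Emit:
move_arm(moves=[[0,0,0,0,-0.02,-0.04,0.06],[0,0,0,0,-0.06,-0.06,0.06],[0,0,0,0,-0.1,-0.08,0.06],[0,0,0,0,-0.14,-0.08,0.06],[0,0,0,0,-0.14,-0.08,0.06]])

```text
clock: 11.65
position: [0.4264, 0.1016, 0.2264]
ee_rot: [0.649, 0.731, 0.16, 0.137]
ft_force: [-0.4, -0.2, -0.3]
grip_width: 0.702
```

```bash
python3 - <<'E'
from h import *
plan()
t=cv2.cvtColor(cams.camera('top'),4)[90:290,150:440]; s=cv2.cvtColor(cams.camera('side'),4)[150:270,190:350]
cv2.imwrite('pics/end.png',np.vstack([cv2.resize(s,(435,326),interpolation=2),cv2.resize(t,(435,270),interpolation=2)])if 0 else np.hstack([cv2.resize(s,(400,300),interpolation=2),cv2.resize(t[:,90:290],(400,400),interpolation=2)[:300]]))
E
```

```text
t 11.65 [0.4264 0.1016 0.2264] F [-0.4 -0.2 -0.3] grip 0.702 j [ 0.59 -0.5  -0.75  2.21 -0.41  0.9   1.71]
```

View pics/end.png

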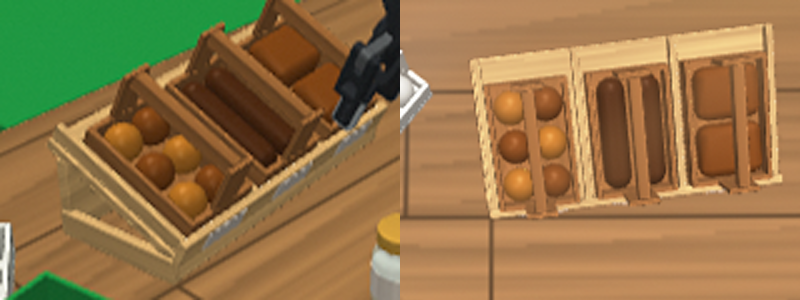

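The caddy sits flat against the lip, in line with its neighbours. Joint 2 is at its range end, so I'll ease it back and hand in.

Emit:
move_arm(moves=[[0,0,0,0,0.015,0,0.06],[0,0,0,0,0.03,0,0.06],[0,0,0,0,0.03,0,0.06],[0,0,0,0,0.03,0,0.06]])

```text
clock: 12.15
position: [0.4592, 0.1056, 0.2462]
ee_rot: [0.648, 0.73, 0.163, 0.143]
ft_force: [-1.2, -1.0, -0.2]
grip_width: 0.697
```

```bash
python3 - <<'E'
from h import *
plan()
a=cams.camera('top'); g=cv2.inRange(cv2.cvtColor(a,cv2.COLOR_RGB2HSV),(50,100,40),(75,255,255)); g[:150]=0; g[:,:100]=0
for c in cv2.findContours(g,cv2.RETR_EXTERNAL,2)[0]:
    if cv2.contourArea(c)>500: print(cv2.minAreaRect(c))
b=cv2.imread('pics/top0.png')[:,:,::-1]
d=cv2.absdiff(a,b).max(2)
print('changed px, shown area',(d[100:200,335:430]>40).sum(),'jar',(d[245:285,325:362]>40).sum())
print(manip.hand_in())
E
```

```text
t 12.15 [0.4592 0.1056 0.2462] F [-1.2 -1.  -0.2] grip 0.697 j [ 0.64 -0.43 -0.8   2.13 -0.36  0.9   1.68]
((194.5035858154297, 237.4237060546875), (89.31396484375, 70.61825561523438), 81.38435363769531)
((517.0296020507812, 221.3917236328125), (90.056396484375, 78.34675598144531), 74.35775756835938)
changed px, shown area 0 jar 1143
the job is handed in; nothing more can be done
None
```

I gripped the caddy by its bar, lifted it straight out of the green trays and tilted it 25° to match the slope. I lowered it into the empty left bay until it touched the deck. Still holding it, I slid it down until about 5 N of resistance showed it was against the front lip. Then I let go and backed off. The job was handed in at about 12 s.

**Caddy:** the last side and top pictures show it lying flat in the bay, against the lip and in line with its neighbours. I judged this by eye and did not measure its final position in mm.

**Caddies on show and trays:** no pixels changed over the two shown caddies, and both tray outlines were within about 0.1 px of the start.

**Jar:** the final top-view check could not confirm the jar. 1143 pixels changed there, most likely because the arm covered it in that view. In the last side picture the jar was in view and looked undisturbed, and the gripper never went near it.

**Other points:**
- While pressing the caddy onto the deck, the measured force briefly reached about 30 N.
- The final lip contact came about 4 mm lower along the slope than my estimate from the cameras. I put this down to a slightly off-centre grip.
- After backing off, joint 2 was at the end of its range (-0.50), so I eased it back to -0.43 before handing in.

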